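# Third hand: clamp the stop and hold a gear case against its sprung pad

### The arm

A 6-joint arm with a two-finger parallel gripper is mounted at the origin on the work surface. World frame = base frame: x ahead of the robot, y to its left, z up, the work surface at z = 0. Lengths are in m, angles in degrees, forces in N, time in s.
With the tool pointing down it reaches from about 0.4 to 0.925 m from the base axis. Payload 12.5 kg.
Tool frame: the origin (TCP) lies at the very end of the fingers, on their centre line; the grasp point (between the pads) lies 19 mm behind it; z points along the fingers, y is the direction in which the jaws open and shut (so a half turn about z gives the same grasp; the last joint's range is limited). The gripper opens to 95 mm and grips with 3 to 60 N. Pads are 20 mm wide; open, the fingers measure 119 mm over their backs; the gripper's body (75 mm by 180 mm) begins 59 mm behind the grasp point.
Start: joints at [58.35, 28.126, 89.318, -0, 62.55, -6.05], TCP at [0.27, 0.564, 0.215] pointing down, gripper open.
Joint ranges: [-177.58, 177.58], [-47.91, 125.51], [2.72, 160], [-65.01, 245.01], [3.68, 167.84], [-153.87, 153.87]. Speed limits (degrees/s): [127.2, 127.2, 159.86, 180, 180, 180].

### API

Orientations are given as [roll, pitch, yaw] about the fixed x, y, z axes, in that order (R = Rz(yaw) Ry(pitch) Rx(roll)).
In Python, from rig import arm, capture, calibration gives the robot as it stands. The module is installed in compiled form; this text tells all that it offers.
- The arm moves only by the shell command python3 -m creep 'ROWS' [FORCE]. ROWS is JSON, a list of rows, each a list of 7 numbers: the shift along the world's x, y, z in mm, then the turn, a rotation vector about the world's x, y, z in rad, then the opening, from 0 (shut) to 1 (fully open). In form: [[x, y, z, rx, ry, rz, grip], ...]. A call has exactly 5 rows; each row shifts and turns the commanded pose from where the row before left it; what a row does not reach is not made up. A row lasts 1/10 s, in which the tool goes at most 50 mm and 8.59 degrees, less where a joint would pass 70% of its speed; a pose out of reach is approached as far as the arm can. A call is refused whole if a number of a shift passes 50 or a number of a turn 0.15, either way. A call with a gripper value outside its range is refused whole. The fingers move at their own pace and stop on an object; FORCE is the grip in N (left out, the last holds). Time passes only in rows, so rows that do not move let the fingers close, or fill a call up. It gives the time, the measured TCP pose, the force and the opening at its end, in the units of the state.
- arm.observe(): the state, without advancing time (a new reading comes with each control period).
- capture(name): name is "scene" or "top" or "wrist"; returns the picture (384x512x3 uint8, red, green, blue); there is no depth.
- calibration(name): a dict with "K" (3x3 intrinsics, pixels), "pose" (4x4, takes a point from camera to world coordinates); the wrist camera has in their place "mount" (4x4, takes a point from camera to tool coordinates, whose origin is the TCP and whose axes are the flange's). Camera axes: x right, y up, looking along -z (the intrinsics and any distortion apply to the point x, -y, -z); pixel columns grow to the right and rows downward; lengths in m; the calibration is good to about 2 mm. A picture is of the moment at which its call begins: read the wrist's pose just before it. calibration takes no time and is no camera call.
- arm.close_job(): hands the job in, once; it reports no verdict.
The state is a dict: "t": time; "joints": joint angles; "qvel": joint speeds; "tau": joint torques, N m; "ee_pos": TCP position; "ee_rot": TCP orientation; "ft_force": force on the tool from outside, world axes, zero at the start; "moment": the same for the moment, N m; "finger_gap": finger opening in m.
Only numpy, scipy, OpenCV 4.12 (cv2) and the standard library are available. Lean on these libraries where they do the work, as an engineer would, in place of code of your own. Each camera call takes 0.05 s, during which the arm holds its last target. There are 200 camera calls.

### The job

Lock the sliding stop where it stands by turning its clamp knob clockwise until it is tight, then set the gear case on the fixture board and press its flange squarely against the middle of the sprung pad, pushing the pad about half-way in (about 12 newtons) and never right in. Keep holding it like that so that I can put the cover screws in: the program finishes while the robot still holds the case pressed, standing flat on the board. Leave everything else on the table where it is.

Things in the scene. Friction and masses are not known exactly. Their poses are not given: they have to be found in the camera images.
- fixture: plywood board of the holding fixture, 140 (its x) x 360 (its y) x 18 mm thick, fixed to the table. Origin at the centre of its underside; z up, its y axis runs along the aluminium track towards the end where the sliding stop stands. Its top is 18 mm above the table
- stop_top (a point): centre of the top face of the sliding stop, an aluminium block 70 (x) x 56 (y) x 36 mm high that rides on the track along the board's y; top face 54 mm above the table. Axes parallel to the board's. While the clamp is loose, 3 N slide the stop along the track; clamped, it holds more than 25 N
- clamp (a joint): angle of the clamp knob on top of the stop (rad). It grows clockwise seen from above, from 0 (loose) to the hard end at 1.4 (fully clamped); the clamp starts to bite at 0.7 and the last part turns stiffer, about 0.2 N m. The knob stays where it is left
- clamp_grip (a point): grip point of the clamp knob on its vertical axis, over the middle of the stop, 80 mm above the table. The knob is a black upright bar 52 mm long, 12 mm thick, 28 mm tall (from 62 to 90 mm above the table) on a 22 mm round hub. This frame turns with the knob: its x axis lies along the bar, z is up; with the knob at 0 the bar lies across the track (along the board's x)
- pad_face (a point): centre of the face of the sprung pad, an upright steel plate 70 mm wide, 44 mm high (2 to 46 mm above the board) with a rubber facing, carried on two guide rods in front of the stop. It faces the board's -y; the face stands 66.5 mm from the stop's middle when unpressed. Axes parallel to the board's
- pad (a joint): how far the sprung pad is pushed in towards the stop (m): 0 free, 0.024 at its hard end. The spring gives 1 N per mm
- case: the part: a grey cast gear case, loose, 0.45 kg or so. Origin at the centre of its underside, z up. Body 46 mm wide (its x), 88 mm long (its y, from -48 to +40 mm) and 50 mm tall, with flat upright sides; at its +y end a flat flange 62 mm wide, 8 mm thick, 54 mm tall; at the -y end a small screwed cover. Starts standing upright on the table to the right of the board, flange roughly to the left
- flange_face (a point): centre of the flat outer face of the case's flange: 48 mm along the case's +y from its origin, 25 mm above its underside. Axes parallel to the case's
- tray: bystander: clear plastic parts tray 110 x 80 x 28 mm with six open compartments; origin at its underside
- driver: bystander: screwdriver lying flat, about 200 mm long; origin at its underside
- spanner: bystander: steel spanner lying flat, about 180 mm long; origin at its underside
- magnifier: bystander: round magnifying glass lying flat, 106 mm across with a 95 mm wooden handle; origin at its underside
- spraycan: bystander: spray can, 66 mm across, 170 mm tall, standing; origin at its underside
- flask: bystander: drinking flask, 72 mm across, 224 mm tall, standing; origin at its underside
- dish: bystander: small steel screw dish, 70 mm across, 30 mm tall; origin at its underside

How it is judged:
By the outcome, as a careful person would: the job done as asked, in the order asked, and still so for the second after the job is handed in, while the arm keeps its last pose, push and grip.
It also fails if it takes over 64 s, if anything falls off the work surface, if the arm or the gripper's body presses on something with over 40 N, if the wrist force passes 120 N, or if a joint passes its speed limit or range.

## Working session

There is one attempt and no reset: what is moved stays moved. The work goes in short steps, Python scripts to look and compute and a shell command to move; the robot and the scene stay as the last step left them, time stands still between calls to the robot, and variables do not carry over. Pictures are saved under pics/ and viewed, about 8 in all and at most 12, crops included, and the job is handed in when it is done.

```bash
mkdir -p pics; cat > h.py <<'E'
import numpy as np, cv2
from rig import arm, capture, calibration
def ray(name,u,v,tool=None):
    c=calibration(name); K=np.array(c["K"])
    P=np.array(c["pose"]) if "pose" in c else tool@np.array(c["mount"])
    d=cv2.undistortPoints(np.array([[[u,v]]],float),K,np.array(c["dist"]) if "dist" in c else None)[0,0]
    return P[:3,3],P[:3,:3]@np.array([d[0],-d[1],-1])
def onz(name,u,v,z,tool=None):
    o,d=ray(name,u,v,tool); return o+d*(z-o[2])/d[2]
def save(name,f,img): cv2.imwrite(f"pics/{f}.png",img[:,:,::-1])
def tool():
    from scipy.spatial.transform import Rotation as R
    s=arm.observe(); T=np.eye(4); T[:3,3]=s["ee_pos"]; T[:3,:3]=R.from_euler("xyz",s["ee_rot"],degrees=True).as_matrix(); return T
E
python3 - <<'E'
from h import *
print(arm.observe())
for n in("top","scene","wrist"):
    c=calibration(n);print(n,c)
i=capture("top");np.save("top.npy",i);save("top","top",i)
i=capture("scene");np.save("scene.npy",i);save("scene","scene",i)
E
```

```text
{'t': 0.0, 'joints': array([ 5.83486615e+01,  2.81645770e+01,  8.93511738e+01, -2.42370346e-03,
        6.25498409e+01, -6.05073711e+00]), 'qvel': array([ 0.10513811,  0.05450886, -0.03838849, -0.10995683,  0.06294088,
        0.01250736]), 'tau': array([-2.33867737e-03, -6.12644362e+01, -2.58169091e+01,  6.91704825e-02,
        4.83324949e-02, -1.28798897e-04]), 'ee_pos': array([0.26991589, 0.56342687, 0.21405079]), 'ee_rot': array([-1.79934547e+02, -4.77639326e-03,  1.54400514e+02]), 'ft_force': array([ 0.11996772, -0.51220376,  0.70442923]), 'moment': array([ 0.03441696, -0.01102129,  0.03929272]), 'finger_gap': 0.0952946785455606}
top {'K': array([[485.04716158,   0.        , 251.1639892 ],
       [  0.        , 485.04716158, 189.3937409 ],
       [  0.        ,   0.        ,   1.        ]]), 'pose': array([[ 0.01049381,  0.99433702, -0.10575334,  0.40804052],
       [-0.9998633 ,  0.01178546,  0.01159632,  0.04099928],
       [ 0.01277701,  0.10561719,  0.99432477,  1.54485677],
       [ 0.        ,  0.        ,  0.        ,  1.        ]])}
scene {'K': array([[466.54581137,   0.
[... 200 characters left out ...]
     [ 0.47856849,  0.54270391, -0.69024972, -0.83634516],
       [-0.01334426,  0.79052099,  0.61228955,  0.83822919],
       [ 0.        ,  0.        ,  0.        ,  1.        ]])}
wrist {'K': array([[306.90334223,   0.        , 256.22589374],
       [  0.        , 306.90334223, 184.81098059],
       [  0.        ,   0.        ,   1.        ]]), 'mount': array([[-7.65252942e-04,  9.63182902e-01,  2.68845889e-01,
         7.59740281e-02],
       [ 9.99999691e-01,  7.84933322e-04,  3.42886067e-05,
        -1.16216277e-03],
       [-1.77999897e-04,  2.68845833e-01, -9.63183205e-01,
        -1.70719107e-01],
       [ 0.00000000e+00,  0.00000000e+00,  0.00000000e+00,
         1.00000000e+00]])}
```

View pics/top.png

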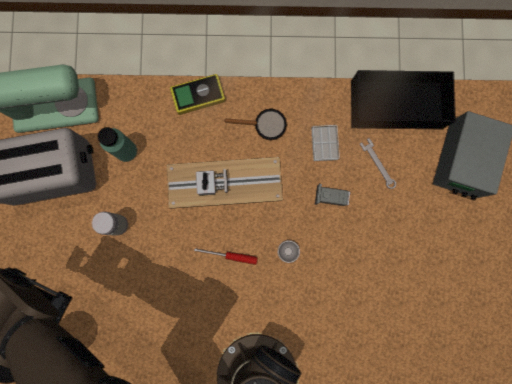

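View pics/scene.png

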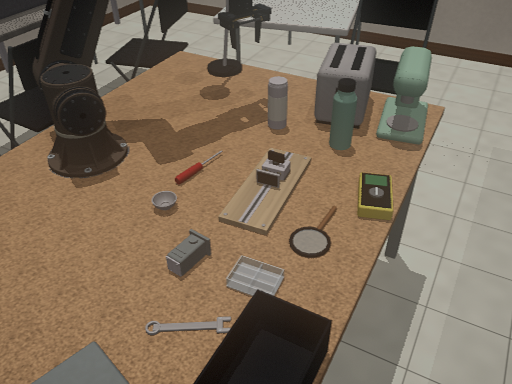

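The top view shows the board at about (168–282, 158–207), the stop and knob at (206,182), the pad plate at about (224,181), and the case at (318–350, 185–206) with its flange on the left. Next I'll zoom in on the top view for corners.

```bash
python3 - <<'E'
from h import *
i=np.load("top.npy"); c=i[150:216,160:360]
save("c","crop",cv2.resize(c,None,fx=4,fy=4,interpolation=cv2.INTER_CUBIC))
b=cv2.cvtColor(i,cv2.COLOR_RGB2HSV)
print(b[195,230],b[215,230],b[165,250],b[150,230])
# board: lighter than cork
m=((b[:,:,2]>165)&(b[:,:,1]>60)).astype(np.uint8); m[:150]=0;m[215:]=0;m[:,:160]=0;m[:,290:]=0
m=cv2.morphologyEx(m,cv2.MORPH_OPEN,np.ones((3,3)))
m=cv2.morphologyEx(m,cv2.MORPH_CLOSE,np.ones((15,15)))
k=max(cv2.findContours(m,0,1)[0],key=cv2.contourArea)
r=cv2.minAreaRect(k);bx=cv2.boxPoints(r);print(r,bx)
w=np.array([onz("top",*p,0.018) for p in bx]);print(w.round(4),w.mean(0),[np.linalg.norm(w[j]-w[j-1]) for j in range(4)])
# case
d=((b[:,:,1]<60)).astype(np.uint8); d[:178]=0;d[212:]=0;d[:,:310]=0;d[:,358:]=0
k=max(cv2.findContours(d,0,1)[0],key=cv2.contourArea)
r=cv2.minAreaRect(k);bx=cv2.boxPoints(r);print(r)
w=np.array([onz("top",*p,0.05) for p in bx]);print(w.round(4),w.mean(0),[np.linalg.norm(w[j]-w[j-1]) for j in range(4)])
for n,p,z in(("knob",(205,182),.09),("stoptop",(206,182),.054)): print(n,onz("top",*p,z))
E
```

```text
[ 17 110 151] [ 14 136 148] [ 17 108 168] [ 14 145 141]
((257.4941711425781, 165.78396606445312), (3.4852137565612793, 39.093833923339844), 88.45184326171875) [[237.90732 164.5701 ]
 [276.98688 163.51389]
 [277.08102 166.99783]
 [238.00146 168.05405]]
[[ 0.6494  0.0662  0.018 ]
 [ 0.6543 -0.0582  0.018 ]
 [ 0.6431 -0.0586  0.018 ]
 [ 0.6382  0.0658  0.018 ]] [0.64623882 0.00379783 0.018     ] [np.float64(0.011204893103409814), np.float64(0.12451965442757526), np.float64(0.011219545636679679), np.float64(0.1244244351122649)]
((332.5975646972656, 195.12196350097656), (32.57730484008789, 19.32552146911621), 6.34019136428833)
[[ 0.5273 -0.1755  0.05  ]
 [ 0.5872 -0.1824  0.05  ]
 [ 0.5772 -0.2832  0.05  ]
 [ 0.5172 -0.2759  0.05  ]] [ 0.55221752 -0.22926345  0.05      ] [np.float64(0.1008661627085534), np.float64(0.060343473866786346), np.float64(0.10129751257319582), np.float64(0.06035546487247501)]
knob [0.58356    0.16357955 0.09      ]
stoptop [0.5879404  0.16352403 0.054     ]
```

View pics/crop.png

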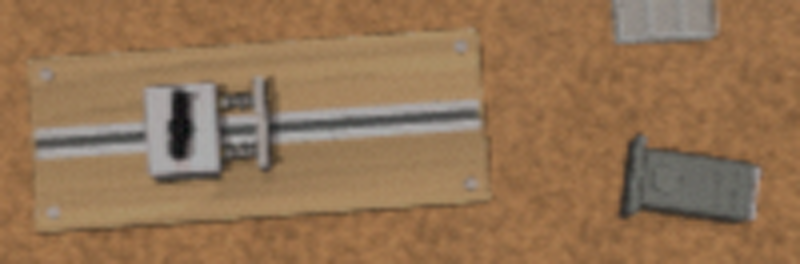

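The crop shows the board corners at (28,60), (475,28), (490,200) and (38,232). The stop's top face corners are (146,86), (217,82), (220,174) and (150,180). The knob bar is at about (180,92)–(180,158), and the case flange runs (637,137)–(625,214).

```bash
python3 - <<'E'
from h import *
def q(u,v,z): return onz("top",160+(u+.5)/4-.5,150+(v+.5)/4-.5,z)
B=np.array([q(*p,.018) for p in((28,60),(475,28),(490,200),(38,232))]);print("board",B.mean(0),[np.linalg.norm(B[j]-B[j-1]) for j in range(4)])
a=q(36,143,.018);b=q(481,114,.018);d=a-b;print("track mid",(a+b)/2,"len",np.linalg.norm(d),"yaw",np.degrees(np.arctan2(-d[0],d[1])))
S=np.array([q(*p,.054) for p in((146,86),(217,82),(220,174),(150,180))]);print("stop",S.mean(0),[np.linalg.norm(S[j]-S[j-1]) for j in range(4)])
k1,k2=q(181,90,.09),q(179,160,.09);print("knob",(k1+k2)/2,k1-k2)
print("pad top face",q(259,77,.064),q(271,167,.064))
f1,f2=q(637,137,.054),q(625,214,.054);print("flange",f1,f2,np.linalg.norm(f1-f2))
e=[q(648,150,.05),q(752,166,.05),q(640,210,.05),q(745,220,.05)];print(np.round(e,4))
for x,y in((0,1),(2,3)):
  d=e[x]-e[y];print("yaw",np.degrees(np.arctan2(-d[0],d[1])))
E
```

```text
board [0.59292991 0.10891769 0.018     ] [np.float64(0.13717012123899694), np.float64(0.3563389170437556), np.float64(0.1381078179425826), np.float64(0.3569582418137828)]
track mid [0.59380942 0.10833638 0.018     ] len 0.3529755455093807 yaw 4.4499692806596824
stop [0.5872335  0.16524079 0.054     ] [np.float64(0.07325569015432297), np.float64(0.05502783835850248), np.float64(0.07172500165486617), np.float64(0.054077764790276935)]
knob [0.58701737 0.16477994 0.09      ] [ 0.05322814 -0.00041017  0.        ]
pad top face [0.62815441 0.10696364 0.064     ] [0.55856435 0.09663059 0.064     ]
flange [ 0.58629789 -0.1861468   0.054     ] [ 0.5263443  -0.17661256  0.054     ] 0.060706956063069605
[[ 0.5767 -0.1953  0.05  ]
 [ 0.5652 -0.2761  0.05  ]
 [ 0.5299 -0.1888  0.05  ]
 [ 0.5231 -0.2702  0.05  ]]
yaw -8.121947834005155
yaw -4.793929515615244
```

```bash

python3 -m creep '[[0,0,45,0,0,0,1],[0,0,45,0,0,0,1],[30,-38,0,0,0,0.11,1],[30,-38,0,0,0,0.11,1],[30,-38,0,0,0,0.11,1]]'
python3 -m creep '[[30,-38,0,0,0,0.11,1],[30,-38,0,0,0,0,1],[30,-38,0,0,0,0,1],[30,-38,0,0,0,0,1],[30,-38,0,0,0,0,1]]'
python3 -m creep '[[30,-38,0,0,0,0,1],[30,-38,0,0,0,0,1],[15,-19,-30,0,0,0,1],[0,0,-45,0,0,0,1],[0,0,-25,0,0,0,1]]'
python3 -m creep '[[0,0,0,0,0,0,1],[0,0,0,0,0,0,1],[0,0,0,0,0,0,1],[0,0,0,0,0,0,1],[0,0,0,0,0,0,1]]'
python3 - <<'E'
from h import *
T=tool(); i=capture("wrist"); np.save("w1.npy",i); np.save("T1.npy",T); save("w","w1",i)
s=arm.observe();print(s["ee_pos"],s["ee_rot"],s["ft_force"])
E
```

```text
t: 0.6
ee_pos: [0.3605, 0.4483, 0.3046]
ee_rot: [180.0, 0.0, 173.6]
ft_force: [0.7, 0.5, 0.3]
finger_gap: 0.0949
t: 1.1
ee_pos: [0.5109, 0.2579, 0.3045]
ee_rot: [180.0, -0.0, 179.6]
ft_force: [0.0, 1.2, -0.0]
finger_gap: 0.0953
t: 1.6
ee_pos: [0.5843, 0.1634, 0.2012]
ee_rot: [-180.0, -0.2, 179.5]
ft_force: [-1.1, -0.0, 0.3]
finger_gap: 0.0949
t: 2.1
ee_pos: [0.5853, 0.1649, 0.2058]
ee_rot: [180.0, 0.1, 179.6]
ft_force: [-1.1, -0.5, -0.6]
finger_gap: 0.0956
[0.58516678 0.16485291 0.20553617] [1.79983572e+02 7.43648153e-02 1.79627871e+02] [ 0.57126749 -0.64020753  0.00746387]
```

View pics/w1.png

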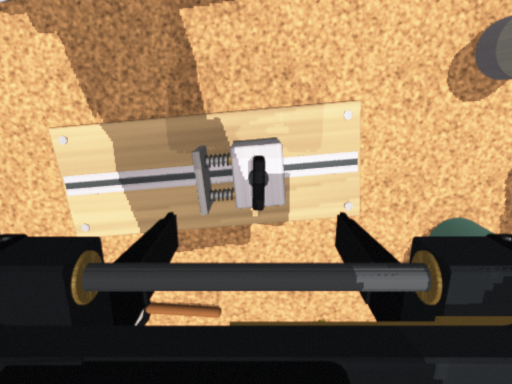

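The wrist view (image down = +x, right = +y) shows the knob bar at about (258,156)–(258,209), the stop's top face at (233–285, 140–208), the pad plate at about (203,148–213), and the board corners at (52,128), (358,101), (362,213) and (77,237).

```bash
python3 - <<'E'
from h import *
i=np.load("w1.npy");T=np.load("T1.npy");g=cv2.cvtColor(i,cv2.COLOR_RGB2GRAY)
c=i[90:245,40:370]
save("w","w1c",cv2.resize(i[130:225,180:300],None,fx=6,fy=6,interpolation=cv2.INTER_CUBIC))
m=np.zeros_like(g); m[150:214,240:276]=(g[150:214,240:276]<60)
m=cv2.morphologyEx(m,cv2.MORPH_OPEN,np.ones((3,3)))
k=max(cv2.findContours(m,0,1)[0],key=cv2.contourArea);r=cv2.minAreaRect(k);bx=cv2.boxPoints(r);print(r)
w=np.array([onz("wrist",*p,.09,T) for p in bx]);print("knob",w.mean(0),w.round(4))
B=np.array([onz("wrist",*p,.018,T) for p in((52,128),(358,101),(362,213),(77,237))]);print(B.round(4),B.mean(0))
a,b=onz("wrist",67,185,.018,T),onz("wrist",357,161.5,.018,T);d=b-a;print("track",a,b,np.linalg.norm(d),np.degrees(np.arctan2(-d[0],d[1])))
E
```

```text
((257.5, 182.5), (53.0, 15.0), 90.0)
knob [0.5873463  0.16524777 0.09      ] [[0.5607 0.1583 0.09  ]
 [0.5608 0.1725 0.09  ]
 [0.614  0.1725 0.09  ]
 [0.6139 0.1577 0.09  ]]
[[ 0.5395 -0.071   0.018 ]
 [ 0.512   0.2793  0.018 ]
 [ 0.6467  0.2954  0.018 ]
 [ 0.6766 -0.0648  0.018 ]] [0.59369939 0.10970893 0.018     ]
track [ 0.60778992 -0.06559079  0.018     ] [0.58137772 0.28382145 0.018     ] 0.35040907312571945 4.3227877242884105
```

View pics/w1c.png

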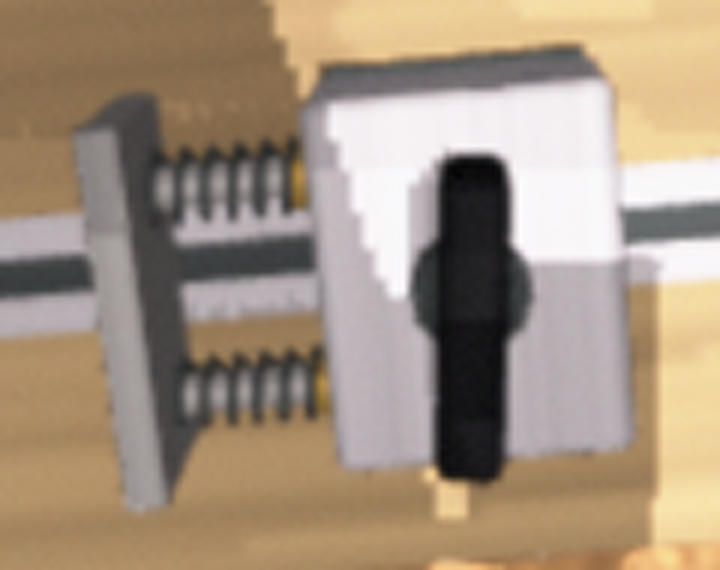

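The bar centre is at about (0.5873, 0.1655), seen consistently by both cameras, with bar yaw about −0.5°. I'll part-close the fingers to stay clear of the pad plate, descend, and read the actual position before gripping.

```bash

python3 -m creep '[[2,0.6,-30,0,0,-0.002,0.4],[0,0,-30,0,0,0,0.4],[0,0,-20,0,0,0,0.4],[0,0,0,0,0,0,0.4],[0,0,0,0,0,0,0.4]]' 10
python3 -m creep '[[0,0,-30,0,0,0,0.3],[0,0,-20,0,0,0,0.3],[0,0,-12,0,0,0,0.3],[0,0,0,0,0,0,0.3],[0,0,0,0,0,0,0.25]]' 10
python3 - <<'E'
from h import *
for k in range(3):
  T=tool(); i=capture("wrist"); s=arm.observe();print(s["ee_pos"],s["ee_rot"],s["ft_force"],s["finger_gap"])
save("w","w2",i)
E
```

```text
t: 2.65
ee_pos: [0.5874, 0.1654, 0.1254]
ee_rot: [180.0, 0.0, 179.5]
ft_force: [-0.6, -0.7, 0.5]
finger_gap: 0.0606
t: 3.15
ee_pos: [0.5877, 0.1654, 0.0638]
ee_rot: [180.0, 0.1, 179.5]
ft_force: [0.6, -0.1, 0.3]
finger_gap: 0.026
[0.58773723 0.16539835 0.06400399] [1.79975930e+02 1.07655857e-01 1.79496313e+02] [-0.38878949 -0.06870245  0.03655319] 0.024960718311535086
[0.58769429 0.16540394 0.06400249] [1.79976485e+02 1.10797028e-01 1.79502263e+02] [-0.30267808  0.36380462 -0.97531716] 0.02428357230722536
[0.58761202 0.16536611 0.06388358] [1.79976344e+02 1.05511782e-01 1.79496538e+02] [ 0.68449635  0.09093697 -1.04612504] 0.024062101226503593
```

View pics/w2.png

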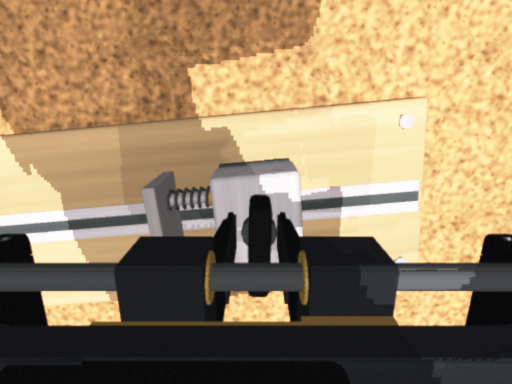

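The fingers straddle the bar evenly (bar at column 260, finger bodies mirrored at 216 and 305). I'll close gently, then firm up the grip.

```bash

python3 -m creep '[[0,0,0,0,0,0,0.2],[0,0,0,0,0,0,0.16],[0,0,0,0,0,0,0.14],[0,0,0,0,0,0,0.12],[0,0,0,0,0,0,0.1]]' 3
python3 -m creep '[[0,0,0,0,0,0,0],[0,0,0,0,0,0,0],[0,0,0,0,0,0,0],[0,0,0,0,0,0,0],[0,0,0,0,0,0,0]]' 30
```

```text
t: 3.8
ee_pos: [0.5875, 0.1656, 0.0633]
ee_rot: [180.0, 0.1, 179.5]
ft_force: [0.1, 3.2, 5.7]
finger_gap: 0.0128
t: 4.3
ee_pos: [0.5875, 0.1656, 0.0633]
ee_rot: [180.0, 0.1, 179.5]
ft_force: [0.9, 2.1, 5.3]
finger_gap: 0.0119
```

```bash

python3 -m creep '[[0,0.3,0.5,0,0,0,0],[0,0,0,0,0,0,0],[0,0,0,0,0,-0.05,0],[0,0,0,0,0,-0.05,0],[0,0,0,0,0,0,0]]' 45
python3 -c "
from h import *
print(arm.observe()['ft_force'],arm.observe()['moment'])"
```

```text
t: 4.8
ee_pos: [0.5875, 0.1658, 0.0633]
ee_rot: [180.0, 0.1, 173.7]
ft_force: [3.0, 3.1, 2.5]
finger_gap: 0.0117
[2.99137667 3.07543255 2.46593723] [ 0.64757134 -0.57241816 -0.06005163]
```

```bash

python3 -m creep '[[0,0.2,0,0,0,-0.1,0],[0.2,0,0,0,0,-0.1,0],[0,0,0,0,0,-0.1,0],[0,0,0,0,0,-0.1,0],[0,0,0,0,0,0,0]]' 45
python3 -m creep '[[0,0,0,0,0,-0.1,0],[0,0,0,0,0,-0.1,0],[0,0,0,0,0,-0.1,0],[0,0,0,0,0,-0.1,0],[0,0,0,0,0,0,0]]'
python3 -c "
from h import *
print(arm.observe()['ft_force'],arm.observe()['moment'])"
```

```text
t: 5.3
ee_pos: [0.588, 0.166, 0.0633]
ee_rot: [179.9, 0.1, 150.7]
ft_force: [5.1, 3.3, 1.0]
finger_gap: 0.0117
t: 5.8
ee_pos: [0.5888, 0.1666, 0.0634]
ee_rot: [179.8, 0.1, 127.8]
ft_force: [8.5, 7.0, -2.7]
finger_gap: 0.0118
[ 8.51184116  7.03113125 -2.65839372] [ 1.35437273 -1.44474284 -0.05018376]
```

Side forces are building slowly because the grip is slightly off the knob axis. I'll follow the pull to relieve them, then continue to the end stop.

```bash

python3 -m creep '[[1,0.8,0,0,0,0,0],[0,0,0,0,0,0,0],[0,0,0,0,0,-0.1,0],[0,0,0,0,0,-0.1,0],[0,0,0,0,0,0,0]]'
python3 -c "
from h import *
print(arm.observe()['ft_force'],arm.observe()['moment'])"
```

```text
t: 6.3
ee_pos: [0.5894, 0.167, 0.0634]
ee_rot: [179.8, 0.0, 116.3]
ft_force: [8.2, 5.3, -0.5]
finger_gap: 0.0117
[ 8.21125052  5.31943376 -0.46078839] [ 0.84527318 -1.39989586 -0.0565353 ]
```

```bash

python3 -m creep '[[0.8,0.4,0,0,0,-0.08,0],[0,0,0,0,0,-0.08,0],[0,0,0,0,0,0,0],[0,0,0,0,0,-0.04,0],[0,0,0,0,0,0,0]]'
python3 -c "
from h import *
print(arm.observe()['ft_force'],arm.observe()['moment'])"
python3 -m creep '[[0,0,0,0,0,-0.05,0],[0,0,0,0,0,-0.05,0],[0,0,0,0,0,0,0],[0,0,0,0,0,0,0],[0,0,0,0,0,0,0]]'
python3 -c "
from h import *
print(arm.observe()['ft_force'],arm.observe()['moment'])"
```

```text
t: 6.8
ee_pos: [0.5901, 0.1673, 0.0634]
ee_rot: [179.8, 0.0, 105.0]
ft_force: [7.1, 3.7, 0.0]
finger_gap: 0.0115
[7.06470950e+00 3.65135625e+00 2.88672990e-03] [ 0.635086   -1.21963605 -0.03088497]
t: 7.3
ee_pos: [0.5901, 0.1674, 0.0634]
ee_rot: [179.8, 0.0, 99.5]
ft_force: [6.5, 5.7, 0.2]
finger_gap: 0.0126
[6.47729345 5.66049135 0.17153899] [ 0.94778724 -1.16649722  1.05592387]
```

Moment z jumped to 1.06 N·m and the jaws began to splay, so the hard end is reached. Release, lift and check from above.

```bash

python3 -m creep '[[0,0,0,0,0,0.04,0],[0,0,0,0,0,0,0],[0,0,0,0,0,0,0.3],[0,0,0,0,0,0,0.5],[0,0,0,0,0,0,0.5]]'
python3 -m creep '[[-3,-2,30,0,0,0,0.6],[0,0,45,0,0,0,1],[0,0,45,0,0,0,1],[0,0,20,0,0,0,1],[0,0,0,0,0,0,1]]'
python3 -m creep '[[0,0,0,0,0,0,1],[0,0,0,0,0,0,1],[0,0,0,0,0,0,1],[0,0,0,0,0,0,1],[0,0,0,0,0,0,1]]'
python3 - <<'E'
from h import *
T=tool(); i=capture("wrist"); np.save("w3.npy",i); np.save("T3.npy",T); save("w","w3",i)
s=arm.observe();print(s["ee_pos"],s["ee_rot"],s["ft_force"])
E
```

```text
t: 7.8
ee_pos: [0.5877, 0.1666, 0.0629]
ee_rot: [-179.8, 0.0, 101.6]
ft_force: [-0.7, 0.1, 0.0]
finger_gap: 0.031
t: 8.3
ee_pos: [0.5865, 0.1649, 0.206]
ee_rot: [179.8, 0.0, 101.6]
ft_force: [0.2, 0.4, -0.4]
finger_gap: 0.0707
t: 8.8
ee_pos: [0.5859, 0.1649, 0.2025]
ee_rot: [-179.9, -0.0, 101.6]
ft_force: [0.6, -0.5, -0.5]
finger_gap: 0.095
[0.58596951 0.16496222 0.20274806] [-1.79967513e+02 -1.93219960e-04  1.01576817e+02] [-0.21045087 -0.50109432 -0.23991661]
```

View pics/w3.png

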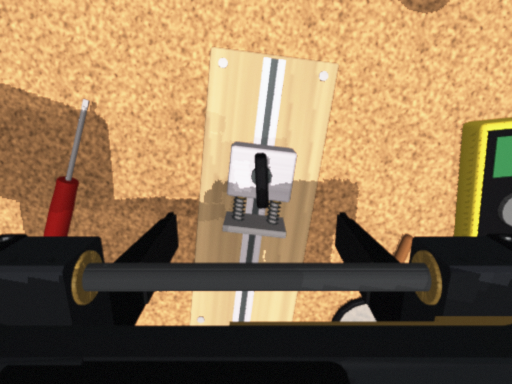

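Knob bar at about (261,153–207) and stop top face at about (229–296, 144–200); the bar now lies roughly along the track. I'll measure the knob angle, the stop position and the pad.

```bash
python3 - <<'E'
from h import *
i=np.load("w3.npy");T=np.load("T3.npy");g=cv2.cvtColor(i,cv2.COLOR_RGB2GRAY)
m=np.zeros_like(g); m[148:212,246:278]=(g[148:212,246:278]<45)
m=cv2.morphologyEx(m,cv2.MORPH_OPEN,np.ones((3,3)))
k=max(cv2.findContours(m,0,1)[0],key=cv2.contourArea)
r=cv2.minAreaRect(k);bx=cv2.boxPoints(r)
w=np.array([onz("wrist",*p,.09,T) for p in bx]);print("knob",w.mean(0),w.round(4))
p=k[:,0,:];
W=np.array([onz("wrist",*q,.09,T)[:2] for q in np.argwhere(m)[:,::-1]]);e=np.linalg.eigh(np.cov(W.T))[1][:,1];print("knob centroid",W.mean(0),"yaw",np.degrees(np.arctan2(e[1],e[0])))
save("w","w3c",cv2.resize(i[130:245,205:315],None,fx=5,fy=5,interpolation=cv2.INTER_CUBIC))
a,b=onz("wrist",243,322,.018,T),onz("wrist",273,60,.018,T);d=b-a;print("track",a,b,np.degrees(np.arctan2(-d[0],d[1])))
E
```

```text
knob [0.58944132 0.16521984 0.09      ] [[0.5786 0.1897 0.09  ]
 [0.5896 0.192  0.09  ]
 [0.6005 0.1408 0.09  ]
 [0.589  0.1384 0.09  ]]
knob centroid [0.58973355 0.16532461] yaw 103.56014621573232
track [ 0.61095416 -0.05421181  0.018     ] [0.57943493 0.28169379 0.018     ] 5.360572892439237
```

View pics/w3c.png

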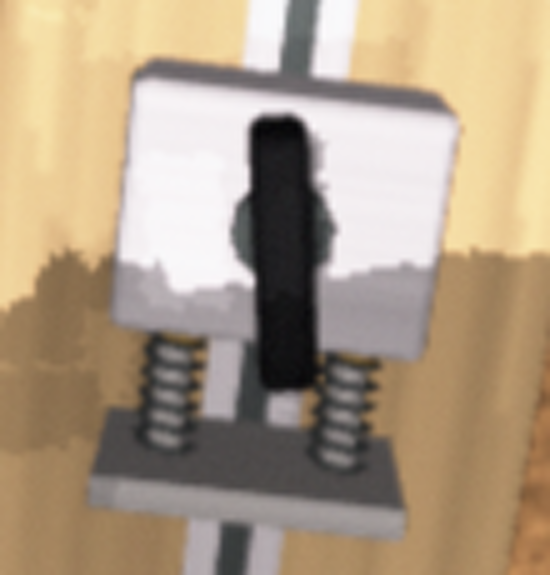

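The knob sits at 80.8° (about 1.41 rad) from the board's x, so it is fully clamped. Next I'll go over to the case.

```bash

python3 -m creep '[[-3.5,-44,0,0,0,-0.085,1],[-3.5,-44,0,0,0,-0.085,1],[-3.5,-44,0,0,0,-0.085,1],[-3.5,-44,0,0,0,-0.085,1],[-3.5,-44,0,0,0,0,1]]'
python3 -m creep '[[-3.5,-44,0,0,0,0,1],[-3.5,-44,0,0,0,0,1],[-3.5,-44,0,0,0,0,1],[-3.5,-42,0,0,0,0,1],[0,0,0,0,0,0,1]]'
python3 -m creep '[[0,0,0,0,0,0,1],[0,0,0,0,0,0,1],[0,0,0,0,0,0,1],[0,0,0,0,0,0,1],[0,0,0,0,0,0,1]]'
python3 - <<'E'
from h import *
T=tool(); i=capture("wrist"); np.save("w4.npy",i); np.save("T4.npy",T); save("w","w4",i)
s=arm.observe();print(s["ee_pos"],s["ee_rot"],s["ft_force"])
t=capture("top");np.save("top2.npy",t); print("changed px stop region")
a=np.load("top.npy")[150:216,160:290].astype(float).mean(2);b=t[150:216,160:290].astype(float).mean(2)
# stop shift between views: stop's left/right edges on rows clear of the knob
for r in (173,174,189,190):
  A=a[r-150,30:66]-0;B=b[r-150,30:66]
  print(r,(np.maximum(A-150,0)*np.arange(36)).sum()/np.maximum(A-150,0).sum(),(np.maximum(B-150,0)*np.arange(36)).sum()/np.maximum(B-150,0).sum())
w1,T1=np.load("w1.npy"),np.load("T1.npy");T3=np.load("T3.npy")
e1=(onz("wrist",358,101,.018,T1)+onz("wrist",362,213,.018,T1))/2
e3=(onz("wrist",213,48,.018,T3)+onz("wrist",337,65,.018,T3))/2
print("far edge mid",e1,e3)
E
```

```text
t: 9.35
ee_pos: [0.5682, -0.0567, 0.2032]
ee_rot: [180.0, -0.0, 81.9]
ft_force: [1.4, 1.0, 0.3]
finger_gap: 0.0953
t: 9.85
ee_pos: [0.554, -0.2335, 0.2028]
ee_rot: [180.0, 0.0, 81.9]
ft_force: [0.1, 0.1, -0.2]
finger_gap: 0.0953
t: 10.35
ee_pos: [0.5547, -0.2283, 0.2033]
ee_rot: [180.0, 0.0, 82.2]
ft_force: [-0.3, 0.4, 0.1]
finger_gap: 0.0949
[ 0.55469861 -0.2284778   0.20326086] [1.79987643e+02 3.69587637e-03 8.21415836e+01] [-0.00339975  0.61902579 -1.05015522]
changed px stop region
173 13.369444444444442 15.657967032967033
174 13.696476964769646 15.842541436464089
189 16.458928571428572 16.139009556907038
190 16.177914110429445 16.21422261484099
far edge mid [0.5810162  0.28760564 0.018     ] [0.58157707 0.28540173 0.018     ]
```

View pics/w4.png

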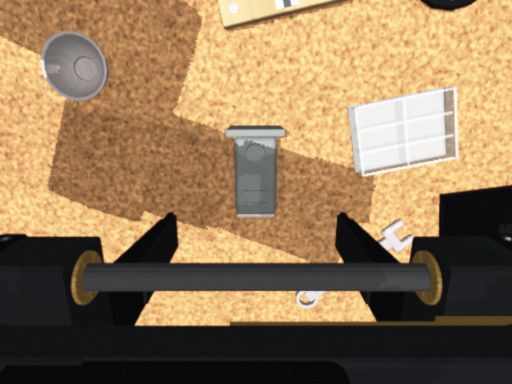

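The case is upright: flange top edge at about (226–284, 128–136), body from (234–276, 138) to (237–275, 214), nearly aligned with the jaws. The tray (about x≥350) is clear of the fingers.

```bash
python3 - <<'E'
from h import *
T=np.load("T4.npy");i=np.load("w4.npy")
save("w","w4c",cv2.resize(i[115:225,210:300],None,fx=5,fy=5,interpolation=cv2.INTER_CUBIC))
q=lambda u,v,z:onz("wrist",u,v,z,T)
f1,f2=q(226,129,.054),q(284,127.5,.054);d=f2-f1;print("flange",(f1+f2)/2,np.linalg.norm(d),"yaw",np.degrees(np.arctan2(d[1],d[0])))
e=[(q(234,138,.05)+q(276,138,.05))/2,(q(237,213,.05)+q(275,213,.05))/2];d=e[0]-e[1];print(e,"yaw",np.degrees(np.arctan2(-d[0],d[1])),np.linalg.norm(d),np.linalg.norm(q(234,138,.05)-q(276,138,.05)))
E
```

```text
flange [ 0.55914922 -0.18260673  0.054     ] 0.05973603447338115 yaw -6.428849767336463
[array([ 0.55770367, -0.19298776,  0.05      ]), array([ 0.54719507, -0.27634719,  0.05      ])] yaw -7.185015101164963 0.08401919638907528 0.04415463324856203
```

View pics/w4c.png

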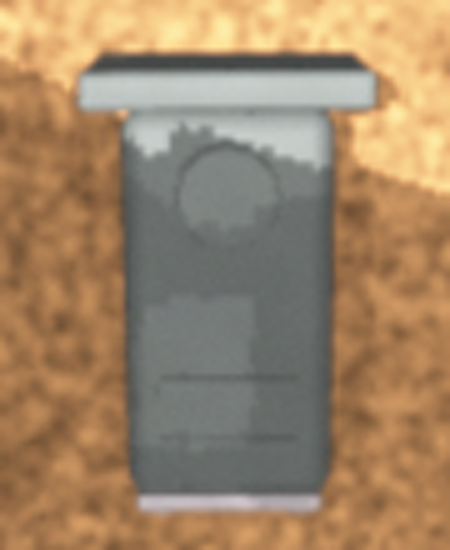

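```bash

python3 -m creep '[[-2.7,-8,-35,0,0,0.006,1],[0,0,-45,0,0,0,1],[0,0,-45,0,0,0,1],[0,0,-35,0,0,0,1],[0,0,-20,0,0,0,0.9]]' 5
python3 -m creep '[[0,0,-15,0,0,0,0.8],[0,0,0,0,0,0,0.7],[0,0,0,0,0,0,0.62],[0,0,0,0,0,0,0.58],[0,0,0,0,0,0,0.55]]' 5
python3 -m creep '[[0,0,0,0,0,0,0.5],[0,0,0,0,0,0,0.46],[0,0,0,0,0,0,0.42],[0,0,0,0,0,0,0.3],[0,0,0,0,0,0,0.2]]' 8
python3 -m creep '[[0,0,0,0,0,0,0.2],[0,0,0,0,0,0,0],[0,0,0,0,0,0,0],[0,0,0,0,0,0,0],[0,0,0,0,0,0,0]]' 50
```

```text
t: 10.95
ee_pos: [0.5509, -0.2364, 0.0203]
ee_rot: [-179.8, -0.1, 82.4]
ft_force: [-0.3, -0.1, 0.1]
finger_gap: 0.0911
t: 11.45
ee_pos: [0.5524, -0.2373, 0.0094]
ee_rot: [179.9, 0.0, 82.4]
ft_force: [-0.4, -0.3, -0.1]
finger_gap: 0.0545
t: 11.95
ee_pos: [0.5522, -0.2372, 0.0087]
ee_rot: [179.9, 0.0, 82.4]
ft_force: [0.3, -0.2, 5.9]
finger_gap: 0.0462
t: 12.45
ee_pos: [0.5522, -0.2372, 0.0087]
ee_rot: [179.9, 0.0, 82.4]
ft_force: [1.3, 0.4, 5.6]
finger_gap: 0.0459
```

```bash

python3 -m creep '[[0,0,15,0,0,0,0],[0,0,25,0,0,0,0],[0,0,20,0,0,0,0],[4,20,0,0,0,0.03,0],[8,40,0,0,0,0.045,0]]' 50
python3 -m creep '[[8,40,0,0,0,0.045,0],[8,40,0,0,0,0.045,0],[8,40,0,0,0,0.046,0],[8,40,0,0,0,0,0],[5,30,0,0,0,0,0]]'
python3 -m creep '[[0,9,0,0,0,0,0],[0,0,-15,0,0,0,0],[0,0,0,0,0,0,0],[0,0,0,0,0,0,0],[0,0,0,0,0,0,0]]'
python3 - <<'E'
from h import *
T=tool(); i=capture("wrist"); np.save("w5.npy",i); np.save("T5.npy",T)
s=arm.observe();print(s["ee_pos"],s["ee_rot"],s["ft_force"],s["finger_gap"])
save("w","w5",cv2.resize(i[:250,130:390],None,fx=3,fy=2.4,interpolation=cv2.INTER_CUBIC) if 0 else cv2.resize(i[20:220,140:380],None,fx=3,fy=3,interpolation=cv2.INTER_CUBIC))
E
```

```text
t: 12.95
ee_pos: [0.5638, -0.1784, 0.0694]
ee_rot: [179.9, 0.0, 86.6]
ft_force: [0.6, 1.1, -4.7]
finger_gap: 0.0457
t: 13.45
ee_pos: [0.6008, 0.0153, 0.0687]
ee_rot: [-180.0, -0.0, 94.6]
ft_force: [-0.0, -0.1, -4.6]
finger_gap: 0.0459
t: 13.95
ee_pos: [0.601, 0.0213, 0.0538]
ee_rot: [180.0, 0.0, 94.5]
ft_force: [-0.2, 0.3, -3.1]
finger_gap: 0.0458
[0.60101004 0.02135994 0.05376418] [1.79963512e+02 8.19227913e-03 9.44796371e+01] [-0.51660645  0.35909728 -4.07086398] 0.04581072394493569
```

View pics/w5.png

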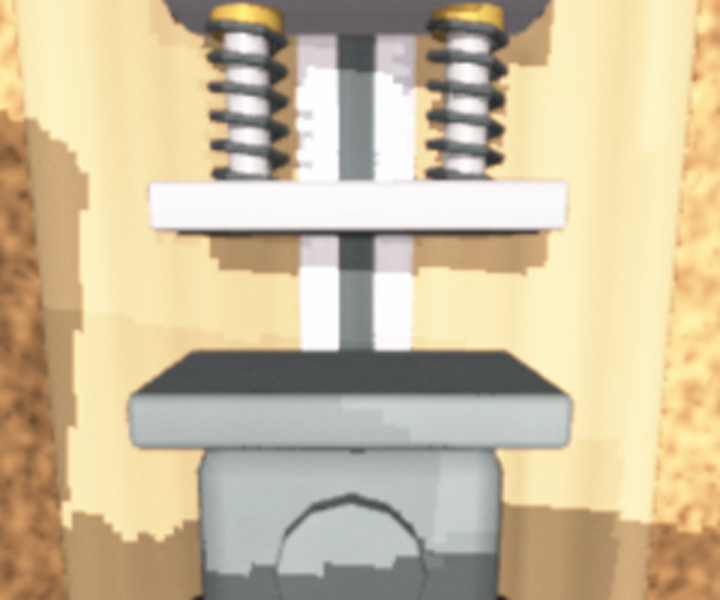

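The view shows the pad's front edge at columns 149–567 of the crop (centre 358) and the flange at 130–571 (centre 350.5). Both are level, so yaw is square. Scaling each by its known width, the case needs about 1.3 mm to the right (+x). I'll shift it and set it down.

```bash

python3 -m creep '[[1.3,0.1,-12,0,0,0,0],[0,0,-10,0,0,0,0],[0,0,-2,0,0,0,0],[0,0,-1,0,0,0,0],[0,0,0,0,0,0,0]]'
python3 -m creep '[[0,0,-0.7,0,0,0,0],[0,0,0,0,0,0,0],[0,0,-0.4,0,0,0,0],[0,0,0,0,0,0,0],[0,0,0,0,0,0,0]]'
python3 -m creep '[[0,0,-0.5,0,0,0,0],[0,0,0,0,0,0,0],[0,0,-0.4,0,0,0,0],[0,0,0,0,0,0,0],[0,0,0,0,0,0,0]]'
```

```text
t: 14.5
ee_pos: [0.6021, 0.0221, 0.028]
ee_rot: [-180.0, -0.0, 94.5]
ft_force: [0.4, -0.1, -3.8]
finger_gap: 0.0462
t: 15.0
ee_pos: [0.6021, 0.0221, 0.0271]
ee_rot: [180.0, 0.0, 94.5]
ft_force: [-0.0, 1.1, -3.9]
finger_gap: 0.0461
t: 15.5
ee_pos: [0.6022, 0.0221, 0.0268]
ee_rot: [180.0, 0.0, 94.5]
ft_force: [-3.1, -0.1, 5.5]
finger_gap: 0.0458
```

```bash

python3 -m creep '[[0,0,0.4,0,0,0,0],[-0.4,5,0,0,0,0,0],[-0.4,5,0,0,0,0,0],[-0.4,5,0,0,0,0,0],[0,0,0,0,0,0,0]]'
python3 -m creep '[[-0.2,2,0,0,0,0,0],[-0.2,2,0,0,0,0,0],[-0.1,1,0,0,0,0,0],[-0.1,1,0,0,0,0,0],[0,0,0,0,0,0,0]]'
python3 -m creep '[[-0.1,1,0,0,0,0,0],[0,1,0,0,0,0,0],[-0.1,1,0,0,0,0,0],[-0.1,1,0,0,0,0,0],[0,0,0,0,0,0,0]]'
```

```text
t: 16.0
ee_pos: [0.6011, 0.038, 0.0268]
ee_rot: [180.0, -0.0, 94.6]
ft_force: [-0.0, 4.1, 3.3]
finger_gap: 0.0458
t: 16.5
ee_pos: [0.6005, 0.043, 0.0268]
ee_rot: [180.0, 0.0, 94.5]
ft_force: [0.6, -3.5, 4.6]
finger_gap: 0.046
t: 17.0
ee_pos: [0.6003, 0.0466, 0.0268]
ee_rot: [180.0, 0.0, 94.5]
ft_force: [0.4, -6.9, 4.7]
finger_gap: 0.0453
```

```bash

python3 -m creep '[[-0.1,1,0.2,0,0,0,0],[0,1,0,0,0,0,0],[0,0,0,0,0,0,0],[0,0,0,0,0,0,0],[0,0,0,0,0,0,0]]'
python3 -m creep '[[-0.1,1,0,0,0,0,0],[-0.1,1,0,0,0,0,0],[0,0,0,0,0,0,0],[0,0,0,0,0,0,0],[0,0,0,0,0,0,0]]'
python3 -m creep '[[-0.1,1,0,0,0,0,0],[-0.1,1,0,0,0,0,0],[0,0,0,0,0,0,0],[0,0,0,0,0,0,0],[0,0,0,0,0,0,0]]'
python3 - <<'E'
from h import *
T=tool(); i=capture("wrist"); np.save("w6.npy",i)
a=np.load("w5.npy"); 
# column profiles through white pad top (left/right of track) : rows of bright plate
for n,im in(("w5",a),("w6",i)):
  g=cv2.cvtColor(im,cv2.COLOR_RGB2GRAY).astype(int)
  for c in (200,250,300): print(n,c,list(g[60:175:3,c]))
E
```

```text
t: 17.5
ee_pos: [0.6001, 0.0485, 0.0268]
ee_rot: [180.0, 0.0, 94.5]
ft_force: [1.7, -8.6, 3.6]
finger_gap: 0.0458
t: 18.0
ee_pos: [0.6, 0.0504, 0.0268]
ee_rot: [180.0, 0.0, 94.5]
ft_force: [0.7, -8.2, 4.3]
finger_gap: 0.046
t: 18.5
ee_pos: [0.5998, 0.0522, 0.0268]
ee_rot: [180.0, 0.0, 94.5]
ft_force: [1.8, -11.0, 3.7]
finger_gap: 0.0457
w5 200 [np.int64(225), np.int64(226), np.int64(225), np.int64(225), np.int64(225), np.int64(225), np.int64(225), np.int64(240), np.int64(252), np.int64(252), np.int64(250), np.int64(248), np.int64(166), np.int64(199), np.int64(223), np.int64(224), np.int64(224), np.int64(225), np.int64(223), np.int64(224), np.int64(225), np.int64(226), np.int64(225), np.int64(218), np.int64(213), np.int64(214), np.int64(202), np.int64(82), np.int64(78), np.int64(79), np.int64(84), np.int64(175), np.int64(191), np.int64(189), np.int64(187), np.int64(185), np.int64(155), np.int64(216), np.int64(218)]
w5 250 [np.int64(254), np.int64(254), np.int64(254), np.int64(254), np.int64(254), np.int64(254), np.int64(254), np.int64(242), np.int64(252), np.int64(252), np.int64(250),
[... 2064 characters left out ...]
t64(146), np.int64(164), np.int64(164), np.int64(160), np.int64(157), np.int64(131), np.int64(137), np.int64(149)]
w6 300 [np.int64(247), np.int64(248), np.int64(247), np.int64(248), np.int64(247), np.int64(220), np.int64(154), np.int64(59), np.int64(209), np.int64(207), np.int64(96), np.int64(163), np.int64(230), np.int64(224), np.int64(97), np.int64(146), np.int64(225), np.int64(151), np.int64(94), np.int64(220), np.int64(217), np.int64(97), np.int64(83), np.int64(113), np.int64(233), np.int64(237), np.int64(237), np.int64(233), np.int64(231), np.int64(158), np.int64(60), np.int64(157), np.int64(174), np.int64(175), np.int64(172), np.int64(171), np.int64(143), np.int64(135), np.int64(150)]
```

```bash
python3 - <<'E'
from h import *
T5=np.load("T5.npy");T6=tool()
def edge(im,c,lo,hi,sgn):
  g=cv2.GaussianBlur(cv2.cvtColor(im,cv2.COLOR_RGB2GRAY)[:,c-4:c+5].astype(np.float32),(1,3),0).mean(1); d=np.diff(g)*sgn
  k=lo+int(np.argmax(d[lo:hi])); w=np.maximum(d[k-2:k+3],0); return (w*(np.arange(k-2,k+3)+.5)).sum()/w.sum()
a,b=np.load("w5.npy"),np.load("w6.npy")
for c in(205,250,305):
  r5=edge(a,c,88,102,-1);r6=edge(b,c,138,152,-1);s6=edge(b,c,70,84,-1);f5=edge(a,c,146,156,1);f6=edge(b,c,149,156,1)
  y5=onz("wrist",c,r5,.064,T5);y6=onz("wrist",c,r6,.064,T6)
  print(c,r5,r6,s6,"face y",y5[1],y6[1],"press mm",1e3*(y6-y5)[1],"stop front",onz("wrist",c,s6,.054,T6)[1],"flange w5,w6",f5,f6,onz("wrist",c,f5,.0991-.018+.018,T5)[1],onz("wrist",c,f6,.072,T6)[1])
E
```

```text
205 95.59295885616848 147.07012407024402 77.97383055845202 face y 0.09563307846185412 0.10494503140146494 press mm 9.311952939610817 stop front 0.13399045578357968 flange w5,w6 151.43633254902912 151.68593937578416 0.07360894240707892 0.10434971081934906
250 95.6178242892566 147.1770964221611 78.33417455800226 face y 0.09736744561402412 0.10643229021333123 press mm 9.064844599307106 stop front 0.13539682641861647 flange w5,w6 151.44146592939796 151.76478324873577 0.07503697902934599 0.10576482623547798
305 95.5964503257643 147.10697576529 78.28705852862196 face y 0.09951242001024059 0.10833827095956704 press mm 8.825850949326448 stop front 0.1373201100674276 flange w5,w6 151.50023651666572 151.7924913274033 0.07676098538562218 0.1075233596746788
```

Vision gives 9.1–9.5 mm of press, and force (11 N minus roughly 2.5 N board friction) agrees. Flange and pad edges are parallel. I'll add 3 mm more.

```bash

python3 -m creep '[[-0.1,1,0,0,0,0,0],[-0.1,1,0,0,0,0,0],[-0.1,1,0,0,0,0,0],[0,0,0,0,0,0,0],[0,0,0,0,0,0,0]]'
python3 -m creep '[[0,0,0,0,0,0,0],[0,0,0,0,0,0,0],[0,0,0,0,0,0,0],[0,0,0,0,0,0,0],[0,0,0,0,0,0,0]]'
python3 - <<'E'
from h import *
T=tool(); i=capture("wrist")
save("w","w7",cv2.resize(i[20:220,140:380],None,fx=3,fy=3,interpolation=cv2.INTER_CUBIC))
f=[]
for k in range(6): capture("wrist");f.append(arm.observe()["ft_force"])
print(np.mean(f,0))
g=cv2.cvtColor(i,cv2.COLOR_RGB2GRAY).astype(int)[:,295:305].mean(1);print(g[78:110].astype(int).tolist(),g[140:156].astype(int).tolist())
for v in(84,86,88,90,92):print(v,onz("wrist",250,v,.054,T)[1],end=" ")
print(onz("wrist",250,147.1,.064,T)[1])
E
```

```text
t: 19.05
ee_pos: [0.5996, 0.0549, 0.0268]
ee_rot: [180.0, 0.1, 94.5]
ft_force: [2.3, -12.0, 3.4]
finger_gap: 0.0459
t: 19.55
ee_pos: [0.5996, 0.0549, 0.0268]
ee_rot: [180.0, 0.1, 94.5]
ft_force: [1.7, -12.7, 2.8]
finger_gap: 0.0459
[  1.61667334 -11.93028955   3.04076963]
[247, 244, 234, 220, 213, 201, 170, 129, 127, 156, 151, 115, 96, 92, 79, 103, 173, 200, 207, 212, 215, 197, 137, 98, 94, 93, 140, 191, 211, 215, 216, 214] [233, 232, 230, 229, 229, 227, 210, 152, 88, 65, 64, 93, 134, 154, 165, 171]
84 0.13576912822749904 86 0.1349245606466807 88 0.13407715924215688 90 0.13322690972723408 92 0.13237379771902216 0.10921768098458089
```

View pics/w7.png

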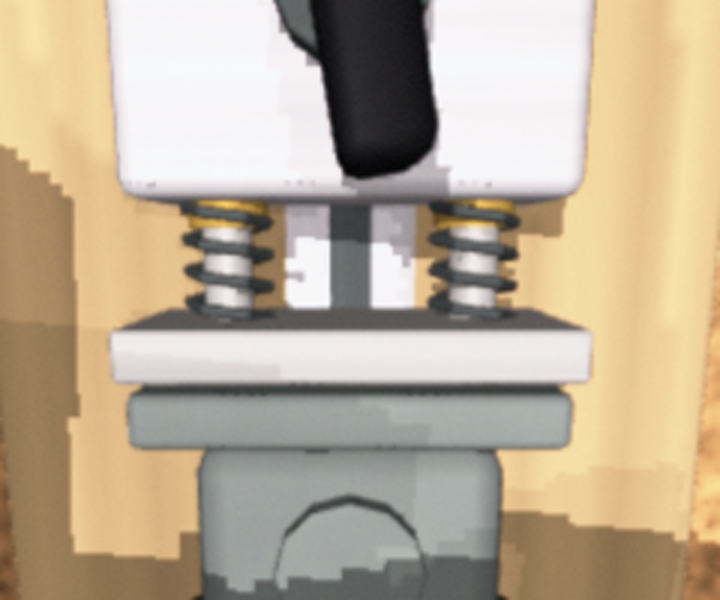

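The last view shows the flange centred on the pad (crop columns 350.5 and 351.5), edges parallel, and the springs with travel left. Pad travel measures about 11.8 mm and force about 12 N, with the case still bearing down on the board. Handing in.

```bash
python3 -c "
from h import *
print(arm.close_job()); s=arm.observe(); print(s['t'],s['ft_force'],s['finger_gap'])"
```

```text
the job is handed in; nothing more can be done
None
the job is handed in; nothing more can be done
```

The job is handed in at about 20 s. The stop is clamped, and the robot is holding the case on the board with its flange pressed against the pad.

- **Clamp:** I turned the knob clockwise until it hit its hard end, where the moment jumped to about 1.06 N·m. It then measured about 1.41 rad. The stop did not move visibly between the top pictures before and after, but those are coarse, about 3 mm per pixel.
- **Side force while clamping:** it built up to about 11 N because my grip was slightly off the knob's axis. I eased it off as I turned.
- **Press:** the pad is pushed in about 11.8 mm by camera and arm travel. The mean wrist force is 11.9 N, with the case bearing down on the board with about 7 N.
- **Squareness:** flange and pad edges look parallel in the last picture, and the flange is centred on the pad to within about 0.3 mm.

Two checks disagreed slightly:
- **Force and travel:** some of the wrist force is friction with the board, roughly 2–3 N, so the spring force by wrist force alone would be nearer 9–10 N. The travel says about 12 N, and I went by the travel.
- **Camera positions:** wrist-camera positions differed by about 2 mm between tool angles. I set the final alignment by comparing flange and pad in the same picture.

I touched none of the other things on the table. I did not take a final overall picture to confirm that.

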